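# Change drying blocks for specimen carriers in the safety-capped canister

## Task

Open the white canister by pressing its cap firmly down and turning it anticlockwise until it comes free, and lay the cap, knob upward, on the black rubber mat. Take the spent drying blocks (round knob) out of the canister and stand them upright in the shallow steel dish, and stand each specimen carrier (flat tab) in a slot of its own in the canister, fully down. Then put the cap back on, press it down and turn it clockwise until it locks. Leave the other things on the bench where they are.

Things in the scene. Friction and masses are not known exactly. Their poses are not given: they have to be found in the camera images.
- canister: white canister fixed to the bench: base 132 mm across, 60 mm high, then a neck 99 mm across (110 over its flange) up to the rim at 94 mm, with three parallel slots side by side along its x axis, 26 mm apart. Origin: centre of the underside, z up. Under the flange at its +x and -x sides are the locking seats for the cap's two lugs.
- cap: grey loose safety cap, 131 mm across, 67 mm high, hollow, with a round grip knob and two white pointer bars on top, which lie along its x. 200 g. Origin: centre of its lower edge, z up; same after a half turn. Locked: origin 77 mm above the bench, pointers along the canister's x. A spring ring pushes it up with 6 N and teeth stop it turning unless it is pressed down 9 mm (11 N); bottoms out at 11 mm (13 N).
- cap_grip (a point): point on the axis of the cap's grip knob, 24 mm above the cap's flat top and 91 mm above the cap's origin. The knob is round, 42 mm across and 32 mm high; held too loosely it slips in the fingers. The white pointer bars on the flat top run outwards from it, 30 to 54 mm from the axis
- cap_lug (a point): one of the two lugs inside the cap's skirt, below the pointers (cap +x and -x), 12 mm wide, 2 to 10 mm above the cap's lower edge. To refit: lower the cap centred within about 4 mm, lugs over the gaps (pointers 50 degrees anticlockwise from the canister's x), press until its origin is 66 to 67 mm above the bench, turn 50 degrees clockwise to the stop, and let it rise.
- gap (a point): one of the two opposite gaps in the flange (24 degrees wide; the lugs take 13), 50 degrees anticlockwise, seen from above, from the locking seats; at the flange's top, 93 mm above the bench. With the cap pressed and turned 45 to 53 degrees (stop) the lugs stand in the gaps, the ring lifts the cap 4 mm above its locked height and it can be lifted straight off.
- ring (a joint): height of the spring ring under the cap's skirt (m): 0 with the cap locked, -0.009 or lower when pressed enough to turn, -0.011 fully pressed, +0.004 with the cap off
- slot_a (a point): centre of the mouth of the first (towards the canister's -x) slot, level with the rim (94 mm above the bench). Slot: 20 mm along the canister's x, 52 mm along its y, 30 mm deep (floor 64 mm above the bench), mouth edges rounded 3 mm. A carrier goes in upright, long side along the slot, either way round, until it stands on the floor, its block flush with the rim and its tab sticking up.
- slot_b (a point): centre of the mouth of the middle slot, level with the rim (94 mm above the bench). Slot: 20 mm along the canister's x, 52 mm along its y, 30 mm deep (floor 64 mm above the bench), mouth edges rounded 3 mm. A carrier goes in upright, long side along the slot, either way round, until it stands on the floor, its block flush with the rim and its tab sticking up.
- slot_c (a point): centre of the mouth of the last (towards +x) slot, level with the rim (94 mm above the bench). Slot: 20 mm along the canister's x, 52 mm along its y, 30 mm deep (floor 64 mm above the bench), mouth edges rounded 3 mm. A carrier goes in upright, long side along the slot, either way round, until it stands on the floor, its block flush with the rim and its tab sticking up.
- carrier1: specimen carrier, may be absent: brown resin block on a steel foot, 18 (x) by 50 (y) by 30 mm (z), on its narrow side, with a white grip tab on its top, 14 (x) by 22 (y) mm and 32 mm high (62 in all). 120 g. Origin: centre of the underside, z up; same after a half turn. Over the canister hold it across the tab's 22 mm (fingers closing along its y): between neighbouring tabs there is no room for a finger.
- carrier2: as carrier1, may be absent
- carrier3: as carrier1, may be absent
- blank1: spent drying block, may be absent: at the start it stands in one of the three slots, under the cap. White block of the carrier's size, 18 (x) by 50 (y) by 30 mm, with a round upright grey knob on top, 22 mm across and 32 mm high (62 in all). 60 g. Origin: centre of the underside, z up; same after a half turn. Hold the knob along the block's y while it is in the canister.
- blank2: as blank1, may be absent
- blank3: as blank1, may be absent
- dish: shallow open steel dish fixed on the bench, 150 (x) by 110 (y) by 18 mm high, walls and floor 4 mm; room for two drying blocks side by side, their long sides along the dish's y. Origin: centre of its underside
- mat: black rubber mat fixed on the bench, 160 mm square and 3 mm thick, where the cap is laid. Origin: centre of its underside
- mount: bystander: vertebra on a pin over a wooden foot, 92 mm high
- longbone: bystander: long bone lying, 230 mm long
- phalanx: bystander: small bone, 70 mm long, 20 mm high
- vertebra: bystander: loose vertebra, 65 mm across
- calipers: bystander: steel calipers lying flat, 170 mm long
- jaw: bystander: lower jaw, 110 mm across
- brush: bystander: dusting brush, 170 mm long
There are look-alikes about, which are no part of the job. What is shaped like the carrier3 but blue or orange is not meant.

How it is judged (in metres and radians):
On the way, in this order (a step that is already met when the one before it is completed fails the run):
1. the cap is unlocked, off, and lies knob upward on the mat, let go (horizontal distance between cap and mat below 0.05 m and height (world z) of cap below 0.008 m and angle between cap's own z axis and vertical below 0.1 rad and contact force between the fingers and cap below 0.1 N), for 0.2 s.
2. every carrier stands fully down in a slot and every drying block stands in the dish, let go (z of carrier1 in the frame of canister between 0.06 and 0.0675 m and horizontal distance between each of carrier1, carrier2, carrier3 and canister below 0.04 m and angle between each of carrier1, carrier2, carrier3, blank1, blank2, blank3's own z axis and vertical below 0.12 rad and z of carrier2 in the frame of canister between 0.06 and 0.0675 m and z of carrier3 in the frame of canister between 0.06 and 0.0675 m and x of blank1 in the frame of dish between -0.07 and 0.07 m and y of blank1 in the frame of dish between -0.05 and 0.05 m and z of blank1 in the frame of dish between 0 and 0.01 m and x of blank2 in the frame of dish between -0.07 and 0.07 m and y of blank2 in the frame of dish between -0.05 and 0.05 m and z of blank2 in the frame of dish between 0 and 0.01 m and x of blank3 in the frame of dish between -0.07 and 0.07 m and y of blank3 in the frame of dish between -0.05 and 0.05 m and z of blank3 in the frame of dish between 0 and 0.01 m and contact force between the fingers and carrier1 below 0.1 N and contact force between the fingers and carrier2 below 0.1 N and contact force between the fingers and carrier3 below 0.1 N and contact force between the fingers and blank1 below 0.1 N and contact force between the fingers and blank2 below 0.1 N and contact force between the fingers and blank3 below 0.1 N), for 0.2 s.
3. the cap is back on and locked, let go (angle between the x axis of cap and the x axis of canister, either way round below 0.11 rad and z of cap in the frame of canister between 0.0745 and 0.0795 m and horizontal distance between cap and canister below 0.006 m and angle between cap's own z axis and vertical below 0.06 rad and contact force between the fingers and cap below 0.1 N), for 0.2 s.
At the end, for the whole second after the job is handed in: every carrier upright, within 3.5 mm of its slot's floor; every drying block upright on the dish's floor; the cap on the canister at its locked height (77 mm, within 2.5 mm), pointers within 0.11 rad of the canister's x axis; all at rest and released (all of step 3 and z of carrier1 in the frame of canister between 0.06 and 0.0675 m and horizontal distance between each of carrier1, carrier2, carrier3 and canister below 0.04 m and angle between each of carrier1, carrier2, carrier3, blank1, blank2, blank3's own z axis and vertical below 0.12 rad and z of carrier2 in the frame of canister between 0.06 and 0.0675 m and z of carrier3 in the frame of canister between 0.06 and 0.0675 m and x of blank1 in the frame of dish between -0.07 and 0.07 m and y of blank1 in the frame of dish between -0.05 and 0.05 m and z of blank1 in the frame of dish between 0 and 0.01 m and x of blank2 in the frame of dish between -0.07 and 0.07 m and y of blank2 in the frame of dish between -0.05 and 0.05 m and z of blank2 in the frame of dish between 0 and 0.01 m and x of blank3 in the frame of dish between -0.07 and 0.07 m and y of blank3 in the frame of dish between -0.05 and 0.05 m and z of blank3 in the frame of dish between 0 and 0.01 m and linear speed of each of carrier1, carrier2, carrier3, blank1, blank2, blank3, cap below 0.02 m/s); the robot touches nothing.
It fails at once if a bystander is moved by more than 40 mm (distance of any of mount, longbone, phalanx, vertebra, calipers, jaw, brush from where it was at the start of the episode above 0.04 m).
Of blank1, blank2, blank3 only 1 to 2 are there at a start; the rules pass over those that are not, and their reading is None.
Of carrier1, carrier2, carrier3 only 2 to 3 are there at a start; the rules pass over those that are not, and their reading is None.
At some moment in a run one of carrier1, carrier2, carrier3 may be knocked a few centimetres aside while the robot is not near it.
It also fails if it takes over 210 s, if anything falls off the work surface, if the arm or the gripper's body presses on something with over 40 N, if the wrist force passes 120 N, or if a joint passes its speed limit or range.

## Robot

A 7-joint arm with a two-finger parallel gripper is mounted at the origin on the work surface. World frame = base frame: x ahead of the robot, y to its left, z up, the work surface at z = 0. Lengths are in mm, angles in rad, forces in N, time in s.
With the tool pointing down it reaches from about 350 to 775 mm from the base axis. Payload 3.1 kg.
Tool frame: the origin (TCP) lies at the very end of the fingers, on their centre line; the grasp point (between the pads) lies 19 mm behind it (robot.grip_depth is the distance from the TCP to the grasp point, in mm); z points along the fingers, y is the line along which they close (so a half turn about z gives the same grasp; the last joint's range is limited). The gripper opens to 85 mm and grips with 20 to 120 N. Pads are 22 mm wide; open, the fingers measure 114 mm over their backs; the gripper's body (76 mm by 85 mm) begins 54 mm behind the grasp point. The pads swing forward as they close: fully open they stand 13 mm farther back than shut.
Start: joints at [1.121, 0.311, 0.014, 1.512, -0.004, 1.319, -0.027], TCP at [218.158, -504.9, 231.304] pointing down, gripper open.
Joint ranges: [-2.7, 2.7], [-0.3, 1.91], [-1.27, 1.3], [0.12, 2.57], [-1.44, 4.58], [0.2, 2.03], [-3.05, 3.05]. Speed limits (rad/s): [2.79, 2.79, 3.14, 3.14, 3.14, 3.14, 3.14].

## Interface

Orientations are given as [roll, pitch, yaw] about the fixed x, y, z axes, in that order (R = Rz(yaw) Ry(pitch) Rx(roll)).
In Python, from workcell import robot, eyes gives the robot as it stands.
- The arm moves only by the shell command python3 -m jog 'ROWS' [FORCE]. ROWS is a JSON object of lists of equal length, an entry for each row: "travel": the shift along the tool's x, y, z in cm, a list of three; "twist": the turn about the tool's z in units of 6 degrees (1.0 is 6 degrees); "claw": the opening, from 0 (shut) to 1 (fully open). In form: {"travel": [[dx, dy, dz], ...], "twist": [twist, ...], "claw": [claw, ...]}. A call has 1 to 20 rows; each row is the pose to reach, as a shift and turn from the pose commanded when the call began, along the tool's axes at that moment; what a row does not reach only later rows make up. A row lasts 1/10 s, in which the tool goes at most 50 mm and 8.59 degrees, less where a joint would pass 70% of its speed; a pose out of reach is approached as far as the arm can. A call with a gripper value outside its range is refused whole. The fingers move at their own pace and stop on an object; FORCE is the grip in N (left out, the last holds). Time passes only in rows, so rows that repeat a pose let the fingers close. It gives the time, the measured TCP pose, the force, the opening and the grip force at its end, in the units of the state.
- robot.get_state(): the state, without advancing time (a new reading comes with each control period).
- eyes.grab_frame(name): name is "side" or "top" or "wrist"; returns (picture, depth): 384x512x3 uint8, red, green, blue; 384x512 float32, mm along the optical axis (not along the pixel's ray), 0 where there is no reading.
- eyes.camera_model(name): a dict with "fx", "fy", "cx", "cy" (pixels), "k1" (the pictures are not rectified: a ray, as slopes to the right and down, at radius r is drawn at 1 + k1 r^2 times it, then the intrinsics apply), "position" and "rotation" of the camera in the world; the wrist camera has in their place "hand_eye" (4x4, takes a point from camera to tool coordinates, whose origin is the TCP and whose axes are the flange's). Camera axes: x right, y down, z forward; pixel columns grow to the right and rows downward; lengths in mm; the calibration is good to about 2 mm. A picture is of the moment at which its call begins: read the wrist's pose just before it. camera_model takes no time and is no camera call.
- robot.sign_off(): hands the job in; it is judged then, once.
The state is a dict: "time_s": time; "qpos": joint angles; "qvel": joint speeds; "joint_torque": joint torques, N m; "ee_pos": TCP position; "tcp_rot": TCP orientation; "force": force on the tool from outside, world axes, zero at the start; "ft_torque": the same for the moment, N m; "grip_width": finger opening in mm; "gripper_force": force on a finger pad.
Only numpy, scipy, OpenCV 4.12 (cv2) and the standard library are available. Lean on these libraries where they do the work, as an engineer would, in place of code of your own. Each camera call takes 0.05 s, during which the arm holds its last target. There are 200 camera calls.

## Working session

There is one attempt and no reset: what is moved stays moved. The work goes in short steps, Python scripts to look and compute and a shell command to move; the robot and the scene stay as the last step left them, time stands still between calls to the robot, and variables do not carry over. Pictures are saved under pics/ and viewed, at most 14 in all, crops included, and the job is handed in when it is done.

```bash
ls; mkdir -p pics
cat > h.py <<'E'
import numpy as np, cv2
from scipy.spatial.transform import Rotation as R
from workcell import robot, eyes
def grab(name,fn=None):
    s=robot.get_state(); im,d=eyes.grab_frame(name)
    m=eyes.camera_model(name)
    if name=='wrist':
        T=np.eye(4);T[:3,:3]=R.from_euler('xyz',s['tcp_rot']).as_matrix();T[:3,3]=s['ee_pos'];T=T@np.array(m['hand_eye'])
    else:
        T=np.eye(4);r=np.array(m['rotation']);T[:3,:3]=r if r.shape==(3,3) else R.from_euler('xyz',r).as_matrix();T[:3,3]=m['position']
    if fn:
        cv2.imwrite('pics/'+fn+'.png',im[:,:,::-1]); np.savez('pics/'+fn,im=im,d=d,T=T,m=np.array([m[k] for k in('fx','fy','cx','cy','k1')]))
    return im,d,T,m
def load(fn):
    z=np.load('pics/'+fn+'.npz');m=dict(zip(('fx','fy','cx','cy','k1'),z['m']));return z['im'],z['d'],z['T'],m
def ray(m,u,v):
    x=(np.asarray(u,float)-m['cx'])/m['fx'];y=(np.asarray(v,float)-m['cy'])/m['fy'];a,b=x,y
    for _ in range(8):
        f=1+m['k1']*(a*a+b*b);a,b=x/f,y/f
    return np.stack([a,b,np.ones_like(a)],-1)
def atz(f,u,v,z):  # pixel on plane z
    _,_,T,m=f;r=ray(m,u,v)@T[:3,:3].T;return T[:3,3]+r*((z-T[2,3])/r[...,2])[...,None]
def cloud(f):
    im,d,T,m=f;v,u=np.mgrid[:d.shape[0],:d.shape[1]];p=ray(m,u,v)*d[...,None]
    P=p@T[:3,:3].T+T[:3,3];P[d==0]=np.nan;return P
def st():
    s=robot.get_state();print('t',s['time_s'],'pos',np.round(s['ee_pos'],1),'rot',np.round(s['tcp_rot'],3),'q',np.round(s['qpos'],2),'F',np.round(s['force'],1),'w',s['grip_width'],s['gripper_force'])
    M=R.from_euler('xyz',s['tcp_rot']).as_matrix();print('x',np.round(M[:,0],3),'y',np.round(M[:,1],3));return s,M
E
python3 - <<'E'
from h import *
st()
for n in('side','top'):
    f=grab(n,n+'0');print(n,f[2],f[3])
    im=cv2.resize(f[0],(800,600),interpolation=cv2.INTER_CUBIC);cv2.imwrite('pics/%sv.png'%n,im[:,:,::-1])
print(eyes.camera_model('wrist'))
E
```

```text
pics
t 0.0 pos [ 217.8 -504.2  230.2] rot [-3.139  0.     0.408] q [ 1.12  0.31  0.01  1.51 -0.    1.32 -0.03] F [ 0.1 -0.4 -0.1] w 85.43181125274009 0.0
x [ 0.918  0.397 -0.   ] y [ 0.397 -0.918 -0.002]
side [[-8.77894403e-01 -3.47154999e-01  3.29825446e-01  1.16951943e+02]
 [-4.78825588e-01  6.28869497e-01 -6.12575883e-01  7.67837560e+02]
 [ 5.24161743e-03 -6.95705801e-01 -7.18307708e-01  1.01305521e+03]
 [ 0.00000000e+00  0.00000000e+00  0.00000000e+00  1.00000000e+00]] {'fx': 465.42027794586073, 'fy': 465.42027794586073, 'cx': 260.62749938397366, 'cy': 195.48806421587784, 'k1': 0.037129743880827244, 'position': array([ 116.95194273,  767.83755953, 1013.05520831]), 'rotation': array([-2.37217735, -0.00524164, -2.64226867])}
top [[-1.54517405e-02 -9.97049586e-01  7.51888770e-02  4.57623636e+02]
 [-9.99878077e-01  1.52385307e-02 -3.40855999e-03  1.72590332e+01]
 [ 2.25273531e-03 -7.52323780e-02 -9.97163484e-01  1.36027886e+03]
 [ 0.00000000e+00  0.00000000e+00  0.00000000e+00  1.00000000e+00]] {'fx': 390.7597924053855, 'fy': 390.7597924053855, 'cx': 253.90859745212376, 'cy': 189.3204824515604, 'k1': -0.10829312667415233, 'position': array([ 457.62363623,   17.25903318, 1360.27886094]), 'rotation': array([-3.06628893e+00, -2.25273722e-03, -1.58624872e+00])}
{'fx': 275.1156484411137, 'fy': 275.1156484411137, 'cx': 256.0034638517064, 'cy': 192.40401365478908, 'k1': -0.02745005119726452, 'hand_eye': array([[ 2.88767518e-04, -9.65171594e-01, -2.61617490e-01,
         6.53871080e+01],
       [ 9.99999918e-01,  2.04336212e-04,  3.49930682e-04,
         5.18765757e-01],
       [-2.84285227e-04, -2.61617570e-01,  9.65171574e-01,
        -1.43819828e+02],
       [ 0.00000000e+00,  0.00000000e+00,  0.00000000e+00,
         1.00000000e+00]])}
```

View pics/sidev.png

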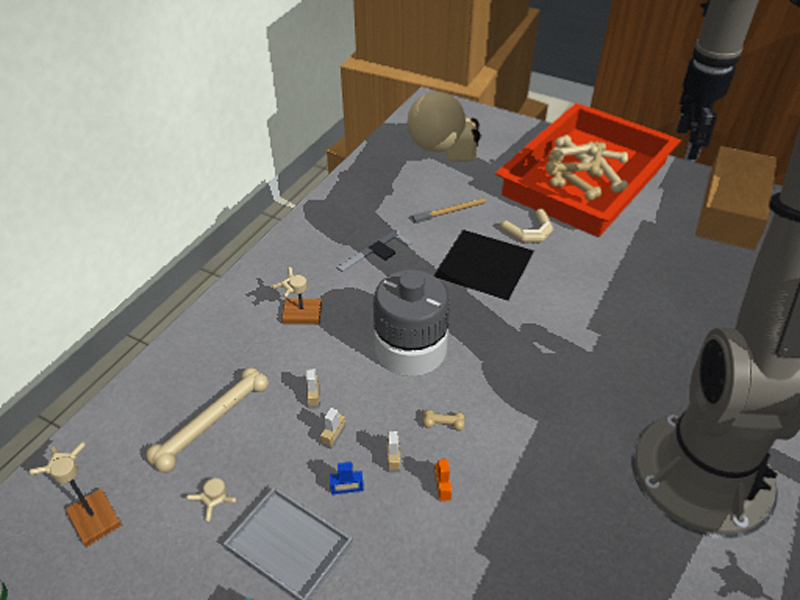

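View pics/topv.png

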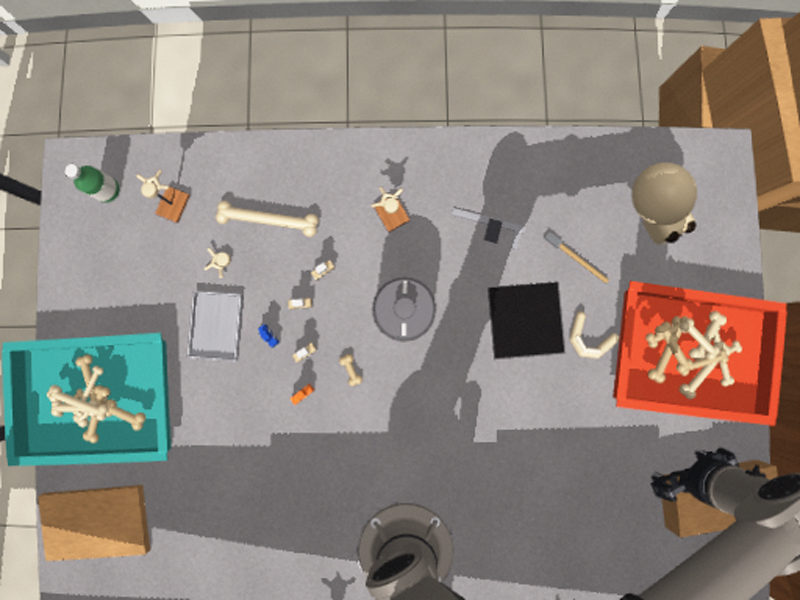

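The side view shows the canister at (410,320) and three brown and white carriers at (313,388), (333,427) and (393,450). The top view shows the cap at (404,308) with its pointers running up and down, the mat at (527,320), the dish at (215,325), and the carriers at (321,269), (299,302) and (303,352). The blue and orange items are decoys.

Run:
```python
from h import *
for n in('top0','side0'):
    f=load(n);P=cloud(f);im=f[0]
    def rep(name,mask):
        q=P[mask];c,(w,h),a=cv2.minAreaRect(q[:,:2].astype(np.float32))
        print(n,name,len(q),'med',np.round(np.median(q,0),1),'rect',np.round(c,1),round(w,1),round(h,1),round(a,1))
    X,Y,Z=P[...,0],P[...,1],P[...,2]
    near=np.hypot(X-500,Y-15)<90
    rep('captop',near&(abs(Z-144)<5));rep('knob',near&(abs(Z-176)<5))
    rep('pointers',near&(abs(Z-146)<6)&(im.min(2)>150))
    if n=='top0':
        uv=lambda u,v:atz(f,u/1.5625,v/1.5625,3.)
        print('mat',np.round(uv(527,320),1),[np.round(uv(*c)[:2]) for c in((489,288),(559,282),(564,353),(494,358))])
        f2=atz(f,np.array([191,243,240,188])/1.5625,np.array([290,293,360,357])/1.5625,18.);print('dish',np.round(f2[:,:2]),f2.mean(0))
        for nm,u,v in(('A',321,269),('B',299,302),('C',303,352)):
            p=uv(u,v);m=(np.hypot(X-p[0],Y-p[1])<45)
            rep(nm+'blk',m&(abs(Z-30)<5));rep(nm+'tab',m&(Z>50)&(Z<75))
```

```text
top0 captop 995 med [524.4   1.3 143.1] rect [524.1   2.2] 122.0 122.2 89.1
top0 knob 139 med [523.6   1.2 175.1] rect [525.    1.1] 36.5 39.7 89.2
top0 pointers 41 med [490.9  -0.  143.9] rect [525.3  -0.9] 9.3 106.3 89.0
mat [ 501.3 -277.7    3. ] [array([ 574., -194.]), array([ 586., -353.]), array([ 426., -359.]), array([ 418., -201.])]
dish [[579. 472.]
 [570. 354.]
 [422. 360.]
 [430. 478.]] [500.31471384 415.87287774  18.        ]
top0 Ablk 46 med [617.  170.9  29.4] rect [618.6 175.9] 16.9 46.7 35.2
top0 Atab 23 med [619.  176.   61.3] rect [618.9 176.7] 14.0 16.6 44.2
top0 Bblk 45 med [544.8 214.6  29.5] rect [545.7 225.4] 18.3 49.3 3.8
top0 Btab 30 med [545.  226.1  61.4] rect [544.9 226. ] 13.3 22.4 8.2
top0 Cblk 43 med [436.1 208.3  29.9] rect [437.  216.9] 17.8 50.6 30.6
top0 Ctab 31 med [436.6 217.2  60.4] rect [437.  217.2] 13.5 22.0 30.5
side0 captop 952 med [514.2  12.6 143.3] rect [5.239e+02 1.000e-01] 121.8 119.9 64.4
side0 knob 150 med [ 5.237e+02 -5.000e-01  1.753e+02] rect [524.5  -2.6] 39.9 40.7 72.3
side0 pointers 22 med [485.4  -2.9 143.7] rect [526.3  -4.7] 7.2 108.5 87.9
```

```bash
cat >> h.py <<'E'
def plan(x,y,z,yawdeg=None):
    s,M=st();d=M.T@(np.array([x,y,z])-s['ee_pos'])/10
    yaw=np.degrees(s['tcp_rot'][2]);t=0 if yawdeg is None else ((yaw-yawdeg+90)%180-90)/6
    print('TRAVEL',np.round(d,2),'TWIST',round(t,2),'yaw',round(yaw,2))
E
python3 -c "
from h import *
plan(524.5,0.5,240,-1.5)"
```

```text
t 0.1 pos [ 217.9 -504.3  230.3] rot [-3.14   0.     0.408] q [ 1.12  0.31  0.01  1.51 -0.    1.32 -0.03] F [ 0.3  0.3 -0.2] w 85.48974871271939 0.0
x [ 0.918  0.397 -0.   ] y [ 0.397 -0.918 -0.002]
TRAVEL [ 48.17 -34.18  -0.9 ] TWIST 4.15 yaw 23.37
```

```bash
python3 -m jog '{"travel":[[8,-5.7,-0.9],[16,-11.4,-0.9],[24,-17,-0.9],[32,-22.7,-0.9],[40,-28.4,-0.9],[48.2,-34.2,-0.9],[48.2,-34.2,-0.9],[48.2,-34.2,-0.9],[48.2,-34.2,-0.9],[48.2,-34.2,-0.9],[48.2,-34.2,-0.9],[48.2,-34.2,-0.9],[48.2,-34.2,-0.9],[48.2,-34.2,-0.9],[48.2,-34.2,-0.9],[48.2,-34.2,-0.9]],"twist":[0.5,1,1.5,2,2.5,3,3.5,4.1,4.1,4.1,4.1,4.1,4.1,4.1,4.1,4.1],"claw":[1,1,1,1,1,1,1,1,1,1,1,1,1,1,1,1]}' 100
python3 - <<'E'
from h import *
f=grab('wrist','w1');P=cloud(f);Z=P[...,2]
for nm,m in(('top',abs(Z-144)<5),('knob',abs(Z-176)<5),('ptr',(abs(Z-146)<6)&(f[0].min(2)>150))):
    q=P[m]
    if len(q)>5:
        c,r=cv2.minEnclosingCircle(q[:,:2].astype(np.float32));print(nm,len(q),np.round(c,1),round(r,1),np.round(np.median(q,0),1),cv2.fitLine(q[:,:2].astype(np.float32),cv2.DIST_L2,0,.01,.01).ravel())
cv2.imwrite('pics/w1v.png',cv2.resize(f[0],(800,600))[:,:,::-1])
plan(524.5,0.5,149,-1.5)
E
```

```text
time_s: 1.7
ee_pos: [524.4, -1.9, 240.1]
tcp_rot: [3.14, 0.001, -0.025]
force: [-0.1, -0.2, -0.1]
grip_width: 85.5
gripper_force: 0.0
top 11801 [525.9  -4.2] 62.8 [537.1  -4.3 145.2] [ 1.0178227e-02  9.9994820e-01  5.3231293e+02 -4.2485552e+00]
knob 2020 [526.4  -4.2] 20.6 [527.6  -4.2 177.1] [ 9.9343425e-01 -1.1440425e-01  5.2750922e+02 -4.2419224e+00]
ptr 8830 [523.8  -2.9] 60.3 [524.6   1.1 145.3] [ 1.9697122e-01  9.8040926e-01  5.2434882e+02 -2.7610092e+00]
t 1.75 pos [524.5  -1.7 240.2] rot [ 3.141  0.    -0.025] q [ 0.28  0.28 -0.39  1.55  0.11  1.33 -1.72] F [-0.5 -1.   0.3] w 85.61781014952352 0.0
x [ 1.    -0.025 -0.   ] y [-0.025 -1.     0.001]
TRAVEL [-0.   -0.23  9.12] TWIST 0.01 yaw -1.42
```

View pics/w1v.png

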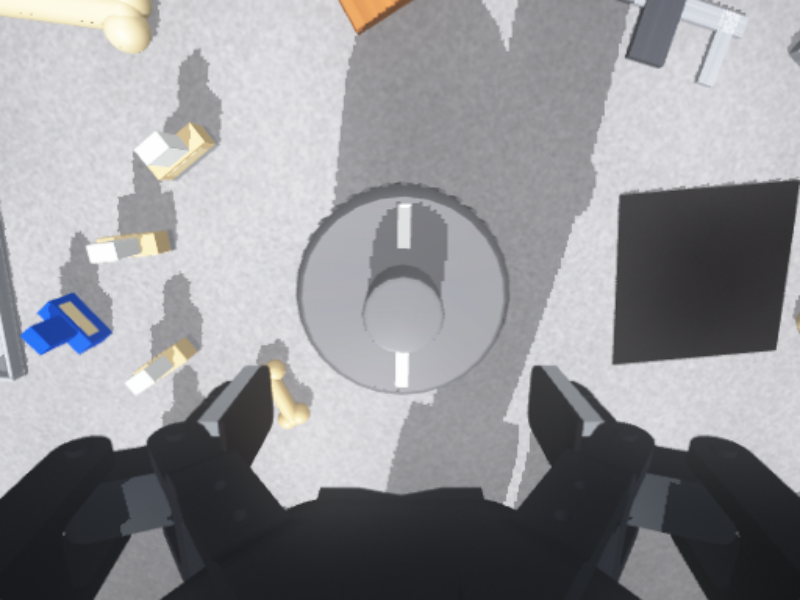

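The wrist view shows the cap centred near (403,290), with pointers at (404,226) and (402,369), so they lie almost exactly along the tool's x. The three carriers are at left, and the mat is at right at (705,270).

```bash
python3 -m jog '{"travel":[[0.05,0,4],[0.05,0,8],[0.05,0,9.1],[0.05,0,9.1],[0.05,0,9.1],[0.05,0,9.1],[0.05,0,9.1],[0.05,0,9.1],[0.05,0,9.1],[0.05,0,9.1],[0.05,0,9.1],[0.05,0,9.1]],"twist":[0,0,0,0,0,0,0,0,0,0,0,0],"claw":[1,1,1,1,0.3,0.3,0.3,0.3,0.3,0.3,0.3,0.3]}' 100; python3 -c "
from h import *
st()"
```

```text
time_s: 2.95
ee_pos: [526.9, -0.9, 151.0]
tcp_rot: [3.14, -0.004, -0.022]
force: [-0.3, -2.5, 5.5]
grip_width: 39.6
gripper_force: 99.9
t 2.95 pos [526.9  -0.9 151. ] rot [ 3.14  -0.004 -0.022] q [ 0.27  0.35 -0.39  1.69  0.14  1.13 -1.75] F [-0.3 -2.5  5.5] w 39.58230465495818 99.92760300636292
x [ 1.    -0.022  0.004] y [-0.022 -1.     0.002]
```

```bash
python3 -m jog '{"travel":[[0,0,0.4],[0,0,0.8],[0,0,1.2],[0,0,1.6],[0,0,1.6],[0,0,1.6],[0,0,1.6],[0,0,1.6]],"twist":[0,0,0,0,0,0,0,0],"claw":[0.3,0.3,0.3,0.3,0.3,0.3,0.3,0.3]}' 120
```

```text
time_s: 3.75
ee_pos: [527.5, -1.2, 140.6]
tcp_rot: [3.139, -0.006, -0.023]
force: [-10.8, -5.1, 32.9]
grip_width: 39.0
gripper_force: 123.8
```

```bash
python3 -m jog '{"travel":[[0,0,-0.2],[0,0,-0.3],[0,0,-0.3],[0,0,-0.3],[0,0,-0.3],[0,0,-0.3],[0,0,-0.3],[0,0,-0.3],[0,0,-0.3],[0,0,-0.3],[0,0,-0.3],[0,0,-0.3],[0,0,-0.3],[0,0,-0.3],[0,0,-0.3],[0,0,-0.3]],"twist":[0,0,-0.8,-1.6,-2.4,-3.2,-4,-4.8,-5.6,-6.4,-7.2,-8,-8.4,-8.4,-8.4,-8.4],"claw":[0.3,0.3,0.3,0.3,0.3,0.3,0.3,0.3,0.3,0.3,0.3,0.3,0.3,0.3,0.3,0.3]}' 120
python3 - <<'E'
from h import *
s,_=st();print(s['ft_torque'])
f=grab('wrist','w2');cv2.imwrite('pics/w2v.png',cv2.resize(f[0],(800,600))[:,:,::-1])
E
```

```text
time_s: 5.35
ee_pos: [526.7, -1.2, 140.9]
tcp_rot: [3.137, -0.0, 0.856]
force: [-4.4, -4.9, 21.6]
grip_width: 38.8
gripper_force: 122.0
t 5.35 pos [526.7  -1.2 140.9] rot [ 3.137 -0.     0.856] q [ 0.4   0.39 -0.56  1.7   0.23  1.12 -0.94] F [-4.4 -4.9 21.6] w 38.773148776158855 121.97113752365112
x [0.656 0.755 0.   ] y [ 0.755 -0.656  0.004]
[-0.26863091  1.85421315 -0.01842201]
```

View pics/w2v.png

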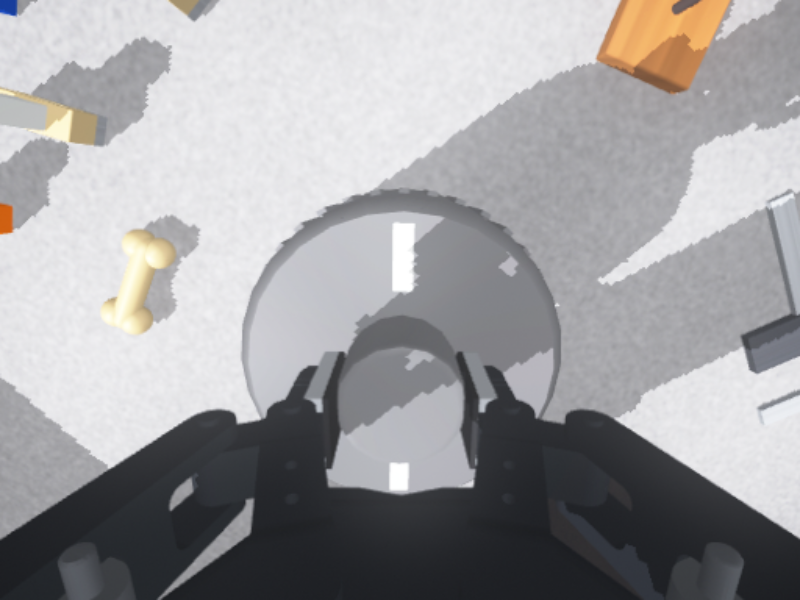

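The pointers, at (403,257) and (399,476), are still along the tool's x. The cap turned the full 50° with the gripper, so I can lift it.

```bash
python3 -m jog '{"travel":[[0,0,-0.6],[0,0,-1.2],[0,0,-1.8],[0,0,-1.8],[0,0,-2.5],[0,0,-4],[0,0,-6],[0,0,-9],[0,0,-12],[0,0,-12],[0,0,-12]],"twist":[0,0,0,0,0,0,0,0,0,0,0],"claw":[0.3,0.3,0.3,0.3,0.3,0.3,0.3,0.3,0.3,0.3,0.3]}' 120
python3 - <<'E'
from h import *
f=grab('side','s2');cv2.imwrite('pics/s2v.png',cv2.resize(f[0][100:320,150:400],(800,600))[:,:,::-1])
plan(502,-278,200)
E
```

```text
time_s: 6.5
ee_pos: [524.9, 1.3, 255.5]
tcp_rot: [-3.14, 0.0, 0.859]
force: [-0.8, -0.3, -3.0]
grip_width: 38.9
gripper_force: 120.9
t 6.55 pos [524.3   0.8 254.5] rot [-3.138e+00  2.000e-03  8.590e-01] q [ 0.41  0.3  -0.58  1.52  0.16  1.38 -0.89] F [ 0.1 -0.6 -2.4] w 38.708026429640036 120.94787120819092
x [ 0.653  0.757 -0.002] y [ 0.757 -0.653 -0.003]
TRAVEL [-22.56  16.54   5.44] TWIST 0 yaw 49.22
```

View pics/s2v.png

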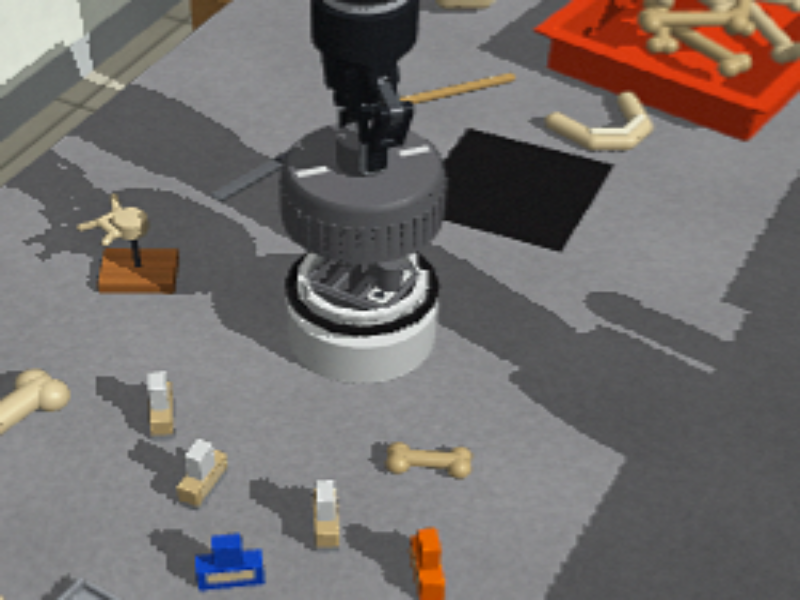

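The cap has come off in the gripper, and the canister is open below it. Next I carry the cap to the mat.

```bash
python3 -m jog '{"travel":[[-3.8,2.8,0],[-7.5,5.5,0],[-11.3,8.3,0],[-15,11,0],[-18.8,13.8,0],[-22.5,16.5,0],[-22.5,16.5,0],[-22.5,16.5,0],[-22.5,16.5,5],[-22.5,16.5,9],[-22.5,16.5,13],[-22.5,16.5,15.5],[-22.5,16.5,16.5],[-22.5,16.5,17],[-22.5,16.5,17],[-22.5,16.5,17]],"twist":[0,0,0,0,0,0,0,0,0,0,0,0,0,0,0,0],"claw":[0.3,0.3,0.3,0.3,0.3,0.3,0.3,0.3,0.3,0.3,0.3,0.3,0.3,0.3,0.3,0.3]}' 120
```

```text
time_s: 8.15
ee_pos: [504.6, -278.0, 87.9]
tcp_rot: [3.139, -0.001, 0.859]
force: [0.6, 0.1, -1.7]
grip_width: 38.4
gripper_force: 121.5
```

```bash
python3 -m jog '{"travel":[[0,0,0.4],[0,0,0.8],[0,0,1.0],[0,0,1.15],[0,0,1.2],[0,0,1.2],[0,0,1.2]],"twist":[0,0,0,0,0,0,0],"claw":[0.3,0.3,0.3,0.3,0.3,0.3,0.3]}' 120
```

```text
time_s: 8.85
ee_pos: [504.3, -278.8, 78.4]
tcp_rot: [3.138, 0.0, 0.857]
force: [-2.9, 0.8, 14.5]
grip_width: 38.9
gripper_force: 123.5
```

```bash
python3 -m jog '{"travel":[[0,0,-0.2],[0,0,-0.2],[0,0,-0.2],[0,0,-0.2],[0,0,-0.2],[0,0,-0.2],[0,0,-4],[0,0,-8],[0,0,-13],[0,0,-17],[0,0,-17],[0,0,-17],[0,0,-17],[0,0,-17]],"twist":[0,0,0,0,0,0,0,0,0,0,0,0,0,0],"claw":[0.3,0.6,1,1,1,1,1,1,1,1,1,1,1,1]}' 100
python3 - <<'E'
from h import *
f=grab('wrist','w3');P=cloud(f);Z=P[...,2]
for nm,m in(('top',abs(Z-70)<5),('knob',abs(Z-102)<5)):
    q=P[m];c,r=cv2.minEnclosingCircle(q[:,:2].astype(np.float32));print(nm,len(q),np.round(c,1),round(r,1),np.round(np.median(q,0),1))
plan(466,0,240,-2)
E
```

```text
time_s: 10.25
ee_pos: [502.1, -277.6, 242.2]
tcp_rot: [-3.138, 0.001, 0.858]
force: [0.8, -0.3, -0.6]
grip_width: 85.6
gripper_force: 0.0
top 7642 [ 490.3 -365.5] 336.9 [ 510.3 -275.2   71.2]
knob 1140 [ 504.  -280.7] 20.9 [ 504.9 -279.8  103.2]
t 10.3 pos [ 502.2 -277.6  242.4] rot [-3.138e+00  1.000e-03  8.580e-01] q [ 0.79  0.39 -0.44  1.41  0.17  1.38 -0.37] F [0.2 0.2 0. ] w 85.28102103939528 0.0
x [ 0.654  0.757 -0.001] y [ 0.757 -0.654 -0.004]
TRAVEL [ 18.64 -20.89   0.3 ] TWIST 8.53 yaw 49.17
```

```bash
python3 -m jog '{"travel":[[3.1,-3.5,0],[6.2,-7,0],[9.3,-10.5,0],[12.4,-14,0],[15.5,-17.4,0],[18.6,-20.9,0],[18.6,-20.9,1],[18.6,-20.9,1],[18.6,-20.9,1],[18.6,-20.9,1],[18.6,-20.9,1],[18.6,-20.9,1],[18.6,-20.9,1]],"twist":[0.8,1.6,2.4,3.2,4,4.8,5.6,6.4,7.2,8,8.5,8.5,8.5],"claw":[1,1,1,1,1,1,1,1,1,1,1,1,1]}' 100
python3 - <<'E'
from h import *
st();f=grab('wrist','w4');P=cloud(f)
cv2.imwrite('pics/w4v.png',cv2.resize(f[0][60:320,80:430],(800,594),interpolation=cv2.INTER_CUBIC)[:,:,::-1])
E
```

```text
time_s: 11.6
ee_pos: [466.3, -0.5, 233.7]
tcp_rot: [-3.142, 0.001, -0.031]
force: [-0.5, -0.5, -0.3]
grip_width: 85.3
gripper_force: 0.0
t 11.6 pos [466.3  -0.5 233.7] rot [-3.142e+00  1.000e-03 -3.100e-02] q [ 0.4   0.17 -0.49  1.71  0.08  1.29 -1.72] F [-0.5 -0.5 -0.3] w 85.25978211954524 0.0
x [ 1.    -0.031 -0.001] y [-0.031 -1.    -0.   ]
```

View pics/w4v.png

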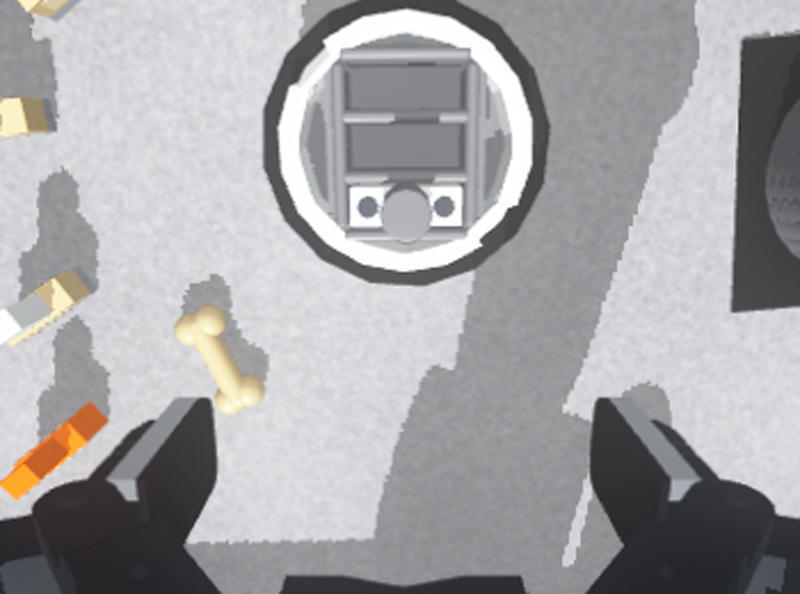

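The wrist crop shows a single drying block, in the slot nearest the robot, with its knob at (407,210) and dark holes at (368,207) and (444,207). The other two slots, at (404,88) and (404,147), are empty.

Run:
```python
from h import *
f=load('w4')
def w(u,v,z):return np.round(atz(f,np.array(u)/2.2857+80-.25,np.array(v)/2.2857+60-.25,float(z)),1)[...,:2]
print('knob',w(407,210,126));print('holes',w([368,444],[207,207],94))
print('slot ridges c',w([405]*4,[58,117,178,235],92).tolist());print('LR',w([335,476],[140,140],92))
print('slotC corners',w([346,465,346,465],[65,65,110,112],92).tolist())
print('ring',w([280,533,405,405],[140,140,11,271],94))
P=cloud(f);Z=P[...,2]
m=(abs(Z-127)<4)&(np.hypot(P[...,0]-498,P[...,1])<30);q=P[m];print(len(q),cv2.minEnclosingCircle(q[:,:2].astype(np.float32)),np.median(q,0))
```

```text
knob [502.1  -4.1]
holes [[500.1  13.2]
 [499.1 -20.9]]
slot ridges c [[562.8, -5.2], [538.5, -4.5], [512.3, -3.7], [486.7, -3.0]]
LR [[529.7  26.6]
 [527.9 -35.5]]
slotC corners [[560.8, 20.1], [559.2, -30.8], [542.3, 21.1], [539.9, -30.7]]
ring [[530.5  50.4]
 [527.2 -60.2]
 [581.1  -5.8]
 [470.3  -2.5]]
417 ((500.1226806640625, -3.659893274307251), 10.683599472045898) [500.36043341  -3.52225261 127.27808349]
```

```bash
python3 -m jog '{"travel":[[3.4,0.1,3],[3.4,0.1,7],[3.4,0.1,10],[3.4,0.1,12],[3.4,0.1,13.4],[3.4,0.1,13.4],[3.4,0.1,13.4],[3.4,0.1,13.4],[3.4,0.1,13.4],[3.4,0.1,13.4],[3.4,0.1,13.4],[3.4,0.1,13.4],[3.4,0.1,13.4]],"twist":[0,0,0,0,0,0,0,0,0,0,0,0,0],"claw":[1,1,1,1,1,1,0.1,0.1,0.1,0.1,0.1,0.1,0.1]}' 40
python3 -c "
from h import *
plan(500,-2,170)"
```

```text
time_s: 12.95
ee_pos: [501.1, -2.3, 101.0]
tcp_rot: [-3.141, -0.001, -0.032]
force: [-0.5, -0.3, 4.8]
grip_width: 20.8
gripper_force: 39.2
t 12.95 pos [501.1  -2.3 101. ] rot [-3.141e+00 -1.000e-03 -3.200e-02] q [ 0.34  0.37 -0.47  1.82  0.2   1.   -1.81] F [-0.5 -0.3  4.8] w 20.824418718878576 39.18308615684509
x [ 0.999 -0.032  0.001] y [-0.032 -0.999 -0.   ]
TRAVEL [-0.11 -0.03 -6.9 ] TWIST 0 yaw -1.82
```

```bash
python3 -m jog '{"travel":[[0,0,-1.5],[0,0,-3],[0,0,-5],[0,0,-8],[0,0,-10],[-0.2,-5,-10],[-0.4,-10,-10],[-0.6,-15,-10],[-0.8,-20,-10],[-1,-25,-10],[-1.2,-30,-10],[-1.4,-36,-10],[-1.4,-41.8,-10],[-1.4,-41.8,-10],[-1.4,-41.8,-10],[-1.4,-41.8,-6],[-1.4,-41.8,-2],[-1.4,-41.8,2],[-1.4,-41.8,4],[-1.4,-41.8,4]],"twist":[0,0,0,0,0,0,0,0,0,0,0,0,0,0,0,0,0,0,0,0],"claw":[0.1,0.1,0.1,0.1,0.1,0.1,0.1,0.1,0.1,0.1,0.1,0.1,0.1,0.1,0.1,0.1,0.1,0.1,0.1,0.1]}' 40
python3 -c "
from h import *
plan(500,416,41)"
```

```text
time_s: 14.95
ee_pos: [498.7, 410.4, 55.5]
tcp_rot: [3.133, 0.006, -0.034]
force: [-0.1, -1.1, -1.1]
grip_width: 20.4
gripper_force: 39.5
t 14.95 pos [498.7 410.4  55.5] rot [ 3.133  0.006 -0.034] q [-0.38  0.72 -0.54  1.42  0.39  1.12 -2.59] F [-0.1 -1.1 -1.1] w 20.40111268973803 39.49436545372009
x [ 0.999 -0.034 -0.006] y [-0.034 -0.999  0.009]
TRAVEL [ 0.12 -0.57  1.44] TWIST 0 yaw -1.95
```

```bash
python3 -m jog '{"travel":[[0,0,0],[0,0,0.5],[0,0,1],[0,0,1.4],[0,0,1.7],[0,0,1.7],[0,0,1.7]],"twist":[0,0,0,0,0,0,0],"claw":[0.1,0.1,0.1,0.1,0.1,0.1,0.1]}' 40
```

```text
time_s: 15.65
ee_pos: [500.0, 415.7, 43.3]
tcp_rot: [3.142, 0.0, -0.032]
force: [-0.2, 0.3, -1.3]
grip_width: 20.7
gripper_force: 39.5
```

```bash
python3 -m jog '{"travel":[[0,0,0.2],[0,0,0.3],[0,0,0.4],[0,0,0.4],[0,0,0.4]],"twist":[0,0,0,0,0],"claw":[0.1,0.1,0.1,0.1,0.1]}' 40
```

```text
time_s: 16.15
ee_pos: [500.3, 415.9, 41.0]
tcp_rot: [-3.141, -0.001, -0.032]
force: [-0.8, -1.6, 6.9]
grip_width: 21.0
gripper_force: 40.2
```

```bash
python3 -m jog '{"travel":[[0,0,-0.1],[0,0,-0.1],[0,0,-0.1],[0,0,-0.1],[0,0,-5],[0,0,-10],[0,0,-15],[-0.6,4,-20],[-1.2,9,-23],[-1.8,14,-24],[-2.4,19,-24],[-3,21,-24],[-3,21,-24],[-3,21,-24],[-3,21,-24],[-3,21,-24]],"twist":[0,0,0,0,0,0,0,0,0,0,0,0,0,0,0,0],"claw":[0.6,0.6,0.6,0.6,0.6,0.6,0.6,0.6,0.6,0.6,0.6,0.6,0.6,0.6,0.6,0.6]}' 60
python3 - <<'E'
from h import *
st();f=grab('wrist','w5');P=cloud(f);X,Y,Z=np.moveaxis(P,-1,0);im=f[0].astype(int)
cv2.imwrite('pics/w5v.png',cv2.resize(f[0],(800,600))[:,:,::-1])
for nm,p in(('A',(619,176)),('B',(545,226)),('C',(437,217))):
    m=np.hypot(X-p[0],Y-p[1])<48
    for k,a in(('blk',m&(abs(Z-31)<4)),('tab',m&(abs(Z-63)<5))):
        q=P[a]
        if len(q)>8:
            r=cv2.minAreaRect(q[:,:2].astype(np.float32));print(nm,k,len(q),np.round(np.mean(q,0),1),np.round(r[0],1),np.round(r[1],1),round(r[2],1))
E
```

```text
time_s: 17.75
ee_pos: [462.9, 208.7, 279.1]
tcp_rot: [-3.14, 0.001, -0.029]
force: [0.2, -1.4, -0.2]
grip_width: 51.5
gripper_force: 0.0
t 17.75 pos [462.9 208.7 279.1] rot [-3.14e+00  1.00e-03 -2.90e-02] q [ 0.03  0.25 -0.61  1.52  0.14  1.42 -2.19] F [ 0.2 -1.4 -0.2] w 51.47234397686739 0.0
x [ 1.    -0.029 -0.001] y [-0.029 -1.    -0.001]
A blk 330 [616.8 175.2  31.1] [620.4 172.6] [18.6 51.2] 32.7
A tab 255 [620.1 173.4  62.9] [620.9 173.2] [14.6 22.4] 35.1
B blk 286 [546.3 223.   31.1] [547.1 223.8] [18.8 48.7] 4.5
B tab 209 [547.1 223.2  63.1] [547.1 223.2] [13.9 21.9] 3.9
C blk 243 [441.9 212.9  31.1] [439.2 214.1] [18.6 49.8] 32.1
C tab 176 [439.6 213.8  63. ] [439. 214.] [14.  22.2] 31.5
```

View pics/w5v.png

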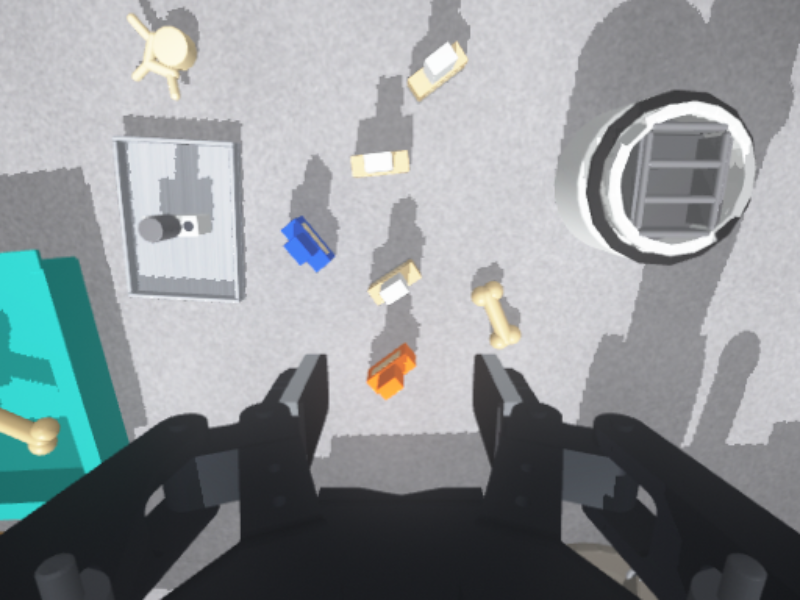

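The wrist view shows the block standing in the dish, with its knob at (157,228), and all three slots empty. The carriers are at (438,68), (378,163) and (395,285).

```bash
python3 -c "
from h import *
plan(547.1,225,100,4.2)"
```

```text
t 17.8 pos [462.9 208.5 279. ] rot [-3.141e+00  1.000e-03 -2.900e-02] q [ 0.03  0.25 -0.61  1.52  0.14  1.42 -2.19] F [0.7 0.8 0.7] w 51.243139711498 0.0
x [ 1.    -0.029 -0.001] y [-0.029 -1.    -0.001]
TRAVEL [ 8.38 -1.87 17.9 ] TWIST -0.97 yaw -1.64
```

```bash
python3 -m jog '{"travel":[[2.8,-0.6,3],[5.6,-1.2,7],[8.4,-1.9,11],[8.4,-1.9,15],[8.4,-1.9,18],[8.4,-1.9,18],[8.4,-1.9,18],[8.4,-1.9,21],[8.4,-1.9,23.5],[8.4,-1.9,24.2],[8.4,-1.9,24.2],[8.4,-1.9,24.2],[8.4,-1.9,24.2],[8.4,-1.9,24.2],[8.4,-1.9,24.2],[8.4,-1.9,24.2]],"twist":[-1,-1,-1,-1,-1,-1,-1,-1,-1,-1,-1,-1,-1,-1,-1,-1],"claw":[0.6,0.6,0.6,0.6,0.6,0.6,0.6,0.6,0.6,0.6,0.6,0.6,0.1,0.1,0.1,0.1]}' 60
python3 -c "
from h import *
plan(550.6,-2,200,-1.7)"
```

```text
time_s: 19.4
ee_pos: [548.9, 223.7, 38.8]
tcp_rot: [-3.141, -0.003, 0.073]
force: [-0.3, -0.4, 6.2]
grip_width: 20.9
gripper_force: 58.8
t 19.4 pos [548.9 223.7  38.8] rot [-3.141e+00 -3.000e-03  7.300e-02] q [-0.05  0.63 -0.53  1.62  0.36  0.99 -2.2 ] F [-0.3 -0.4  6.2] w 20.869030113031886 58.843127489089966
x [0.997 0.073 0.003] y [ 0.073 -0.997 -0.001]
TRAVEL [ -1.43  22.51 -16.15] TWIST 0.98 yaw 4.18
```

```bash
python3 -m jog '{"travel":[[0,0,-3],[0,0,-7],[0,0,-11],[0,0,-13],[-0.3,5,-13],[-0.6,10,-13],[-0.9,15,-13],[-1.2,19,-13],[-1.3,22.6,-13],[-1.3,22.6,-13],[-1.3,22.6,-13],[-1.3,22.6,-13],[-1.3,22.6,-13],[-1.3,22.6,-13],[-1.3,22.6,-13]],"twist":[0,0,0,0,0.3,0.5,0.8,1,1,1,1,1,1,1,1],"claw":[0.1,0.1,0.1,0.1,0.1,0.1,0.1,0.1,0.1,0.1,0.1,0.1,0.1,0.1,0.1]}' 60
python3 - <<'E'
from h import *
st();f=grab('wrist','w6');cv2.imwrite('pics/w6v.png',cv2.resize(f[0][130:380,110:400],(800,600),interpolation=cv2.INTER_CUBIC)[:,:,::-1])
E
```

```text
time_s: 20.9
ee_pos: [551.3, -2.3, 167.3]
tcp_rot: [-3.141, 0.0, -0.03]
force: [-0.5, 0.0, -1.5]
grip_width: 20.7
gripper_force: 59.4
t 20.9 pos [551.3  -2.3 167.3] rot [-3.141  0.    -0.03 ] q [ 0.36  0.41 -0.52  1.59  0.21  1.2  -1.8 ] F [-0.5  0.  -1.5] w 20.711175108495624 59.410303831100464
x [ 1.   -0.03 -0.  ] y [-0.03 -1.   -0.  ]
```

View pics/w6v.png

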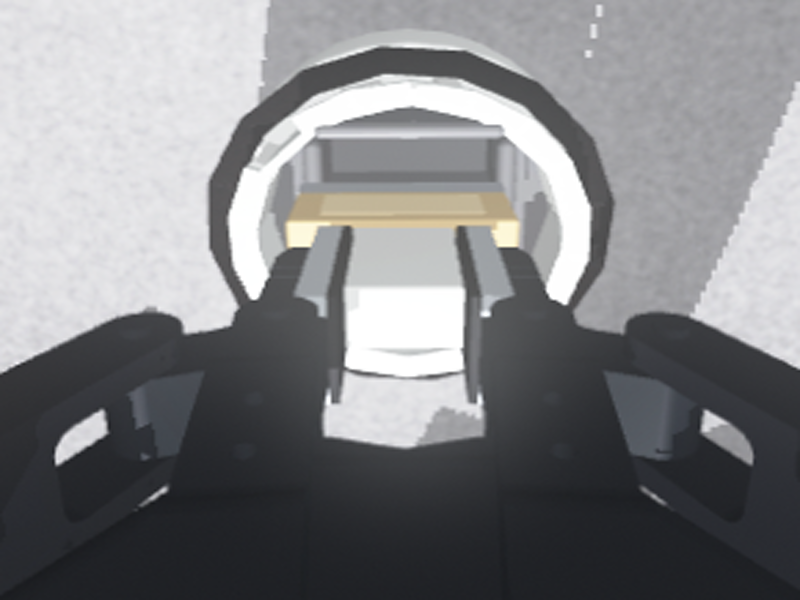

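The crop shows the carrier held square: its top edge runs (286,222) to (520,222) and its lower edge (307,192) to (500,192). The far slot's ridges are at v=131 and v=187, with side ridges at u=310 and u=510.

Run:
```python
from h import *
f=load('w6')
def w(u,v,z):return np.round(atz(f,np.array(u)/2.7586+110-.3,np.array(v)/2.4+130-.3,float(z)),1)[...,:2].tolist()
print('blk top edge',w([286,520],[222,222],159));print('bottom',w([307,500],[192,192],129))
print('ridges',w([405,405],[131,187],93),'LR',w([312,510],[160,160],93))
P=cloud(f)
for u,v in((403,208),(403,131),(403,187),(403,235),(405,100)):
    print(v,np.round(P[int(v/2.4+130),int(u/2.7586+110)],1))
```

```text
blk top edge [[558.2, 21.8], [556.7, -28.2]]
bottom [[555.8, 21.2], [554.3, -27.6]]
ridges [[564.6, -4.0], [544.7, -3.4]] LR [[555.2, 24.1], [553.5, -35.1]]
208 [558.7  -3.4 151.8]
131 [565.4  -3.6  95.2]
187 [558.3  -3.3 132.8]
235 [556.3  -3.3 163.7]
100 [575.7  -3.9  93.4]
```

```bash
python3 -m jog '{"travel":[[0.15,0.13,1],[0.15,0.13,2],[0.15,0.13,2.8],[0.15,0.13,3.2],[0.15,0.13,3.6],[0.15,0.13,4],[0.15,0.13,4.4],[0.15,0.13,4.4]],"twist":[0,0,0,0,0,0,0,0],"claw":[0.1,0.1,0.1,0.1,0.1,0.1,0.1,0.1]}' 60
```

```text
time_s: 21.75
ee_pos: [553.0, -4.7, 122.9]
tcp_rot: [-3.142, -0.0, -0.032]
force: [0.7, 0.2, -1.3]
grip_width: 20.6
gripper_force: 59.4
```

```bash
python3 -m jog '{"travel":[[0,0,0.5],[0,0,1],[0,0,1.5],[0,0,1.9],[0,0,2.1],[0,0,2.3],[0,0,2.3]],"twist":[0,0,0,0,0,0,0],"claw":[0.1,0.1,0.1,0.1,0.1,0.1,0.1]}' 60
```

```text
time_s: 22.45
ee_pos: [553.2, -4.6, 102.6]
tcp_rot: [3.141, -0.001, -0.032]
force: [-3.1, 0.0, 10.7]
grip_width: 20.6
gripper_force: 60.9
```

```bash
python3 -m jog '{"travel":[[0,0,-0.2],[0,0,-0.2],[0,0,-0.2],[0,0,-4],[0,0,-8],[0,0,-12],[-2,-5,-15],[-4,-10,-17],[-7,-15,-17.8],[-9.6,-21,-17.8],[-9.6,-21,-17.8],[-9.6,-21,-17.8],[-9.6,-21,-17.8],[-9.6,-21,-17.8]],"twist":[0,0,0,0,0,0,0,0,0,0,0,0,0,0],"claw":[0.6,0.6,0.6,0.6,0.6,0.6,0.6,0.6,0.6,0.6,0.6,0.6,0.6,0.6]}' 60
cat > look.py <<'E'
from h import *
import sys
st();f=grab('wrist',sys.argv[1]);P=cloud(f);X,Y,Z=np.moveaxis(P,-1,0);im=f[0].astype(int)
cv2.imwrite('pics/%sv.png'%sys.argv[1],cv2.resize(f[0],(800,600))[:,:,::-1])
white=(im.min(2)>120)&(im.max(2)-im.min(2)<40)&(abs(Z-63)<5)&(np.hypot(X-525,Y)>90)
n,l,s,c=cv2.connectedComponentsWithStats(white.astype(np.uint8))
for i in range(1,n):
    if s[i,4]>60:
        q=P[l==i];r=cv2.minAreaRect(q[:,:2].astype(np.float32));print(s[i,4],np.round(q.mean(0),1),np.round(r[0],1),np.round(r[1],1),round(r[2],1))
E
python3 look.py w7
```

```text
time_s: 23.85
ee_pos: [464.2, 206.6, 277.7]
tcp_rot: [3.14, 0.0, -0.034]
force: [0.6, -0.8, 0.4]
grip_width: 51.1
gripper_force: 0.0
t 23.85 pos [464.2 206.6 277.7] rot [ 3.14   0.    -0.034] q [ 0.06  0.26 -0.65  1.52  0.16  1.42 -2.2 ] F [ 0.6 -0.8  0.4] w 51.08595731881335 0.0
x [ 0.999 -0.034 -0.   ] y [-0.034 -0.999  0.002]
257 [620.1 173.3  62.7] [620.6 173.1] [14.3 23.1] 35.6
193 [499.7 414.5  66.7] [499.9 414.8] [20.9 19.6] 57.2
175 [439.5 213.8  63.1] [439.1 213.9] [14.4 22.2] 29.6
```

```bash
python3 -c "
from h import *
plan(619.5,174.7,100,33.5)"
```

```text
t 23.9 pos [464.4 206.3 277.7] rot [ 3.14e+00  1.00e-03 -3.50e-02] q [ 0.06  0.26 -0.65  1.52  0.16  1.42 -2.2 ] F [0.3 0.3 0.5] w 51.46318634948371 0.0
x [ 0.999 -0.035 -0.001] y [-0.035 -0.999  0.001]
TRAVEL [15.63  2.58 17.76] TWIST -5.92 yaw -2.03
```

```bash
python3 -m jog '{"travel":[[4,0.7,2],[8,1.4,4],[12,2,7],[15.6,2.6,11],[15.6,2.6,15],[15.6,2.6,18],[15.6,2.6,18],[15.6,2.6,18],[15.6,2.6,21],[15.6,2.6,23.5],[15.6,2.6,24],[15.6,2.6,24],[15.6,2.6,24],[15.6,2.6,24],[15.6,2.6,24],[15.6,2.6,24],[15.6,2.6,24]],"twist":[-0.8,-1.6,-2.4,-3.2,-4,-4.8,-5.9,-5.9,-5.9,-5.9,-5.9,-5.9,-5.9,-5.9,-5.9,-5.9,-5.9],"claw":[0.6,0.6,0.6,0.6,0.6,0.6,0.6,0.6,0.6,0.6,0.6,0.6,0.6,0.1,0.1,0.1,0.1]}' 60
python3 -c "
from h import *
plan(526.9,-3.9,165,-1.8)"
```

```text
time_s: 25.6
ee_pos: [619.9, 177.3, 39.8]
tcp_rot: [3.14, -0.003, 0.585]
force: [0.0, -0.9, 5.6]
grip_width: 20.9
gripper_force: 59.6
t 25.6 pos [619.9 177.3  39.8] rot [ 3.14e+00 -3.00e-03  5.85e-01] q [ 0.08  0.75 -0.63  1.45  0.47  1.09 -1.62] F [ 0.  -0.9  5.6] w 20.925405508263303 59.635480642318726
x [0.834 0.552 0.003] y [ 0.552 -0.834  0.001]
TRAVEL [-17.73   9.98 -12.55] TWIST 5.89 yaw 33.54
```

```bash
python3 -m jog '{"travel":[[0,0,-3],[0,0,-7],[0,0,-11],[0,0,-13],[-4,2.2,-13],[-8,4.4,-13],[-12,6.7,-13],[-16,8.9,-13],[-17.6,9.8,-13],[-17.6,9.8,-13],[-17.6,9.8,-13],[-17.6,9.8,-13],[-17.6,9.8,-13],[-17.6,9.8,-13],[-17.6,9.8,-13]],"twist":[0,0,0,0,0.8,1.6,2.4,3.2,4,4.8,5.6,5.9,5.9,5.9,5.9],"claw":[0.1,0.1,0.1,0.1,0.1,0.1,0.1,0.1,0.1,0.1,0.1,0.1,0.1,0.1,0.1]}' 60
python3 -c "
from h import *
plan(527,-3.8,122.9,-1.8)"
```

```text
time_s: 27.1
ee_pos: [526.1, -1.3, 168.1]
tcp_rot: [-3.141, 0.0, -0.031]
force: [-0.6, -0.0, -0.7]
grip_width: 21.0
gripper_force: 59.0
t 27.1 pos [526.1  -1.3 168.1] rot [-3.141  0.    -0.031] q [ 0.42  0.37 -0.59  1.66  0.22  1.18 -1.82] F [-0.6 -0.  -0.7] w 20.97062172013524 59.01014685630798
x [ 1.    -0.031 -0.   ] y [-0.031 -1.    -0.   ]
TRAVEL [0.1  0.24 4.52] TWIST 0.01 yaw -1.76
```

```bash
python3 -m jog '{"travel":[[0.1,0.13,1],[0.1,0.13,2],[0.1,0.13,2.6],[0.1,0.13,2.6],[0.1,0.13,2.6]],"twist":[0,0,0,0,0],"claw":[0.1,0.1,0.1,0.1,0.1]}' 60
python3 -c "
from h import *
plan(527,-3.8,122.9,-1.8)"
```

```text
time_s: 27.6
ee_pos: [527.0, -2.9, 141.9]
tcp_rot: [-3.141, 0.001, -0.032]
force: [0.2, -1.0, -0.6]
grip_width: 20.7
gripper_force: 59.0
t 27.6 pos [527.   -2.9 141.9] rot [-3.141e+00  1.000e-03 -3.200e-02] q [ 0.42  0.39 -0.58  1.69  0.23  1.13 -1.83] F [ 0.2 -1.  -0.6] w 20.705549359998475 59.016939997673035
x [ 0.999 -0.032 -0.001] y [-0.032 -0.999 -0.   ]
TRAVEL [0.01 0.09 1.9 ] TWIST -0.0 yaw -1.82
```

```bash
python3 -m jog '{"travel":[[0,0.09,0.4],[0,0.09,0.8],[0,0.09,1.2],[0,0.09,1.6],[0,0.09,1.9],[0,0.09,2.2],[0,0.09,2.6],[0,0.09,3],[0,0.09,3.4],[0,0.09,3.8],[0,0.09,3.9],[0,0.09,4.0],[0,0.09,4.1],[0,0.09,4.1]],"twist":[0,0,0,0,0,0,0,0,0,0,0,0,0,0],"claw":[0.1,0.1,0.1,0.1,0.1,0.1,0.1,0.1,0.1,0.1,0.1,0.1,0.1,0.1]}' 60
```

```text
time_s: 29.0
ee_pos: [527.5, -3.8, 103.6]
tcp_rot: [3.141, -0.001, -0.032]
force: [-5.1, -0.9, 12.1]
grip_width: 20.2
gripper_force: 60.8
```

```bash
python3 -m jog '{"travel":[[0,0,-0.2],[0,0,-0.2],[0,0,-0.2],[0,0,-4],[0,0,-8],[0,0,-12],[-2,-5,-15],[-4,-10,-17],[-5.5,-15,-17.8],[-7,-21,-17.8],[-7,-21,-17.8],[-7,-21,-17.8],[-7,-21,-17.8],[-7,-21,-17.8]],"twist":[0,0,0,0,0,0,0,0,0,0,0,0,0,0],"claw":[0.6,0.6,0.6,0.6,0.6,0.6,0.6,0.6,0.6,0.6,0.6,0.6,0.6,0.6]}' 60
python3 look.py w8
```

```text
time_s: 30.4
ee_pos: [464.6, 206.2, 278.7]
tcp_rot: [3.14, 0.0, -0.035]
force: [0.4, -0.6, -0.6]
grip_width: 51.2
gripper_force: 0.0
t 30.4 pos [464.6 206.2 278.7] rot [ 3.14   0.    -0.035] q [ 0.12  0.27 -0.72  1.51  0.18  1.42 -2.22] F [ 0.4 -0.6 -0.6] w 51.1821809724129 0.0
x [ 0.999 -0.035 -0.   ] y [-0.035 -0.999  0.002]
196 [499.7 414.8  66.7] [499.4 414.9] [21.1 19.5] 56.0
176 [439.6 213.9  63. ] [439.1 213.9] [14.2 21.9] 32.3
```

View pics/w8v.png

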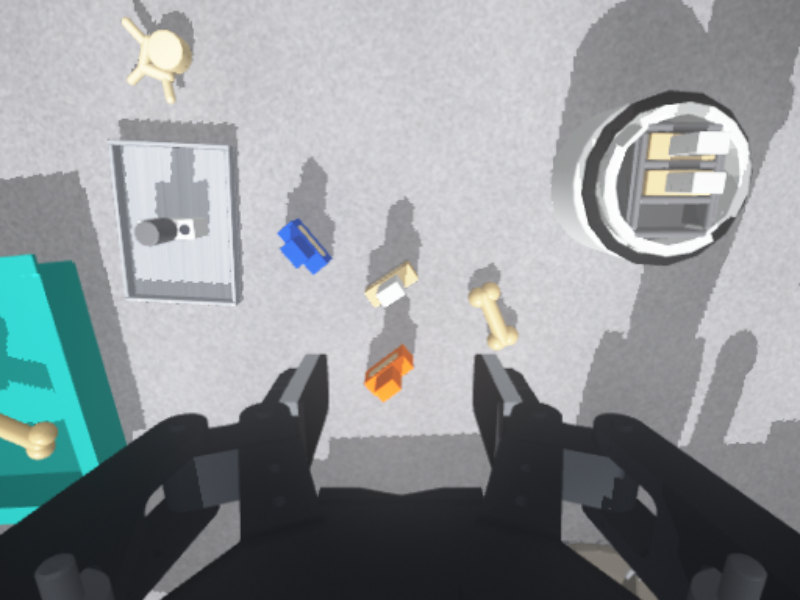

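Two carriers are seated in the slots at (688,147) and (685,183). The third is still at (393,285).

```bash
python3 -c "
from h import *
plan(437.9,216,100,31.3)"
```

```text
t 30.45 pos [464.7 206.  278.7] rot [ 3.14e+00  1.00e-03 -3.60e-02] q [ 0.12  0.27 -0.72  1.51  0.18  1.42 -2.22] F [-0.2  0.2 -0.2] w 51.448252882983425 0.0
x [ 0.999 -0.036 -0.001] y [-0.036 -0.999  0.002]
TRAVEL [-2.7  -0.93 17.87] TWIST -5.56 yaw -2.04
```

```bash
python3 -m jog '{"travel":[[-1,-0.3,3],[-2,-0.6,6],[-2.7,-0.9,10],[-2.7,-0.9,14],[-2.7,-0.9,16],[-2.7,-0.9,18],[-2.7,-0.9,18],[-2.7,-0.9,18],[-2.7,-0.9,21],[-2.7,-0.9,23.5],[-2.7,-0.9,24.1],[-2.7,-0.9,24.1],[-2.7,-0.9,24.1],[-2.7,-0.9,24.1],[-2.7,-0.9,24.1],[-2.7,-0.9,24.1],[-2.7,-0.9,24.1]],"twist":[-0.8,-1.6,-2.4,-3.2,-4,-4.8,-5.5,-5.5,-5.5,-5.5,-5.5,-5.5,-5.5,-5.5,-5.5,-5.5,-5.5],"claw":[0.6,0.6,0.6,0.6,0.6,0.6,0.6,0.6,0.6,0.6,0.6,0.6,0.6,0.1,0.1,0.1,0.1]}' 60
python3 -c "
from h import *
plan(501,-3.1,170,-1.8)"
```

```text
time_s: 32.15
ee_pos: [438.2, 218.2, 39.3]
tcp_rot: [3.141, -0.002, 0.544]
force: [-0.2, -1.6, 6.6]
grip_width: 20.6
gripper_force: 59.9
t 32.15 pos [438.2 218.2  39.3] rot [ 3.141e+00 -2.000e-03  5.440e-01] q [ 0.08  0.5  -0.74  1.9   0.43  0.9  -1.91] F [-0.2 -1.6  6.6] w 20.553515255880992 59.89486813545227
x [0.856 0.517 0.002] y [ 0.517 -0.856  0.001]
TRAVEL [ -6.05  22.2  -13.06] TWIST 5.49 yaw 31.14
```

```bash
python3 -m jog '{"travel":[[0,0,-3],[0,0,-7],[0,0,-11],[0,0,-13],[-1.3,5,-13],[-2.6,10,-13],[-3.9,15,-13],[-5.2,19,-13],[-6,22,-13],[-6,22,-13],[-6,22,-13],[-6,22,-13],[-6,22,-13],[-6,22,-13],[-6,22,-10.5],[-6,22,-10.5],[-6,22,-10.5]],"twist":[0,0,0,0,0.8,1.6,2.4,3.2,4,4.8,5.5,5.5,5.5,5.5,5.5,5.5,5.5],"claw":[0.1,0.1,0.1,0.1,0.1,0.1,0.1,0.1,0.1,0.1,0.1,0.1,0.1,0.1,0.1,0.1,0.1]}' 60
python3 -c "
from h import *
plan(500.7,-3.1,103.3,-1.8)"
```

```text
time_s: 33.85
ee_pos: [499.1, -1.1, 143.1]
tcp_rot: [-3.142, 0.002, -0.031]
force: [0.4, -0.1, -1.8]
grip_width: 20.9
gripper_force: 59.2
t 33.85 pos [499.1  -1.1 143.1] rot [-3.142e+00  2.000e-03 -3.100e-02] q [ 0.47  0.34 -0.63  1.76  0.22  1.11 -1.84] F [ 0.4 -0.1 -1.8] w 20.882640648241924 59.24116015434265
x [ 1.    -0.031 -0.002] y [-0.031 -1.    -0.   ]
TRAVEL [0.17 0.2  3.98] TWIST 0.0 yaw -1.78
```

```bash
python3 -m jog '{"travel":[[0.16,0.15,0],[0.16,0.15,0.4],[0.16,0.15,0.8],[0.16,0.15,1],[0.16,0.15,1]],"twist":[0,0,0,0,0],"claw":[0.1,0.1,0.1,0.1,0.1]}' 60
```

```text
time_s: 34.35
ee_pos: [500.8, -2.8, 132.9]
tcp_rot: [-3.142, 0.001, -0.032]
force: [0.1, -0.2, -1.3]
grip_width: 20.7
gripper_force: 59.2
```

```bash
python3 -m jog '{"travel":[[0,0.03,0.4],[0,0.03,0.8],[0,0.03,1.2],[0,0.03,1.6],[0,0.03,2],[0,0.03,2.4],[0,0.03,2.7],[0,0.03,2.9],[0,0.03,3.1],[0,0.03,3.2],[0,0.03,3.2]],"twist":[0,0,0,0,0,0,0,0,0,0,0],"claw":[0.1,0.1,0.1,0.1,0.1,0.1,0.1,0.1,0.1,0.1,0.1]}' 60
```

```text
time_s: 35.45
ee_pos: [501.4, -3.1, 103.3]
tcp_rot: [3.14, -0.0, -0.032]
force: [-3.6, -0.7, 10.6]
grip_width: 20.9
gripper_force: 60.7
```

```bash
python3 -m jog '{"travel":[[0,0,-0.2],[0,0,-0.2],[0,0,-0.2],[0,0,-0.2],[0,0,-4],[0,0,-8],[-1.5,0,-12],[-3,0,-14],[-3,0,-14],[-3,0,-14],[-3,0,-14]],"twist":[0,0,0,0,0,0,0,0,0,0,0],"claw":[0.6,0.6,0.6,0.6,0.6,0.8,1,1,1,1,1]}' 100
python3 - <<'E'
from h import *
f=grab('wrist','w9');cv2.imwrite('pics/w9v.png',cv2.resize(f[0],(800,600))[:,:,::-1])
P=cloud(f);X,Y,Z=np.moveaxis(P,-1,0)
for x in(500,526,552):
    m=(abs(X-x)<8)&(abs(Y+4)<14)&(abs(Z-126)<8);b=(abs(X-x)<12)&(abs(Y+4)<28)&(abs(Z-95)<8);print(x,np.round(np.median(P[m],0),1),np.round(np.percentile(Z[b],[10,50,90]),1))
plan(504.3,-278.8,200,49.1)
E
```

```text
time_s: 36.55
ee_pos: [470.7, -2.5, 239.8]
tcp_rot: [-3.141, 0.003, -0.032]
force: [-0.4, -0.3, -0.4]
grip_width: 85.4
gripper_force: 0.0
500 [501.1  -5.  127.2] [93.  94.9 96.1]
526 [525.8  -5.1 127.2] [93.3 94.8 95.9]
552 [551.6  -4.8 127.2] [92.8 94.8 95.9]
t 36.6 pos [470.6  -2.4 239.6] rot [-3.141e+00  3.000e-03 -3.200e-02] q [ 0.53  0.2  -0.66  1.68  0.12  1.31 -1.75] F [-0.1 -0.3  0.2] w 85.53922206731728 0.0
x [ 0.999 -0.032 -0.003] y [-0.032 -0.999 -0.   ]
TRAVEL [ 4.27 27.52  3.94] TWIST -8.49 yaw -1.84
```

View pics/w9v.png

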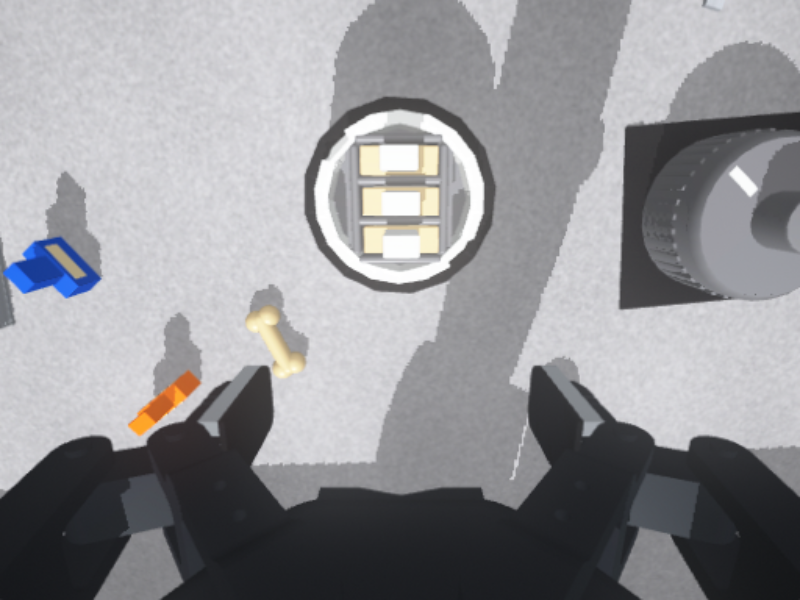

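All three carriers are seated, with tab tops at about 126 mm, and the cap is on the mat. Next is the cap.

```bash
python3 -m jog '{"travel":[[0.8,5,0],[1.6,10,0],[2.4,15,0],[3.2,20,0],[4.2,25,0],[4.3,27.5,0],[4.3,27.5,0],[4.3,27.5,0],[4.3,27.5,0],[4.3,27.5,0],[4.3,27.5,0],[4.3,27.5,4],[4.3,27.5,4]],"twist":[-0.8,-1.6,-2.4,-3.2,-4,-4.8,-5.6,-6.4,-7.2,-8,-8.5,-8.5,-8.5],"claw":[1,1,1,1,1,1,1,1,1,1,1,1,1]}' 100
python3 - <<'E'
from h import *
f=grab('wrist','w10');P=cloud(f);Z=P[...,2]
m=(abs(Z-103)<5);q=P[m];c,r=cv2.minEnclosingCircle(q[:,:2].astype(np.float32));print(np.round(c,1),round(r,1))
m=(abs(Z-72)<5)&(f[0].min(2)>175);cv2.imwrite('pics/w10v.png',cv2.resize(f[0],(800,600))[:,:,::-1])
plan(504.3,-278.8,78,49.1)
E
```

```text
time_s: 37.9
ee_pos: [501.2, -277.1, 194.7]
tcp_rot: [-3.128, 0.003, 0.858]
force: [-0.9, 0.8, -1.2]
grip_width: 85.4
gripper_force: 0.0
[ 504.6 -280.3] 20.6
t 37.95 pos [ 502.7 -277.8  197.4] rot [-3.133e+00  2.000e-03  8.580e-01] q [ 0.92  0.46 -0.64  1.47  0.28  1.31 -0.46] F [-0.8  0.2  0.6] w 85.20745655523702 0.0
x [ 0.654  0.757 -0.002] y [ 0.757 -0.654 -0.009]
TRAVEL [ 0.05  0.29 11.93] TWIST 0.01 yaw 49.17
```

```bash
python3 -m jog '{"travel":[[0,0.1,4],[0,0.1,8],[0,0.1,11],[0,0.1,12.2],[0,0.1,12.2],[0,0.1,12.2],[0,0.1,12.2],[0,0.1,12.2],[0,0.1,12.2],[0,0.1,12.2],[0,0.1,12.2],[0,0.1,12.2]],"twist":[0,0,0,0,0,0,0,0,0,0,0,0],"claw":[1,1,1,1,1,1,0.3,0.3,0.3,0.3,0.3,0.3]}' 120
python3 -c "
from h import *
plan(526.5,-2,235,49.1)"
```

```text
time_s: 39.15
ee_pos: [506.8, -279.2, 81.1]
tcp_rot: [3.14, -0.0, 0.858]
force: [-1.4, 0.9, 5.9]
grip_width: 38.7
gripper_force: 119.7
t 39.15 pos [ 506.8 -279.2   81.1] rot [ 3.14  -0.     0.858] q [ 0.89  0.57 -0.6   1.62  0.36  1.06 -0.52] F [-1.4  0.9  5.9] w 38.729163727855614 119.70332980155945
x [0.654 0.757 0.   ] y [ 0.757 -0.654  0.002]
TRAVEL [ 22.26 -16.61 -15.42] TWIST 0.01 yaw 49.16
```

```bash
python3 -m jog '{"travel":[[0,0,-2],[0,0,-6],[0,0,-11],[0,0,-15.5],[3.8,-2.8,-15.5],[7.6,-5.6,-15.5],[11.4,-8.4,-15.5],[15.2,-11.2,-15.5],[19,-14,-15.5],[22.2,-16.5,-15.5],[22.2,-16.5,-15.5],[22.2,-16.5,-15.5],[22.2,-16.5,-15.5],[22.2,-16.5,-13],[22.2,-16.5,-13],[22.2,-16.5,-13]],"twist":[0,0,0,0,0,0,0,0,0,0,0,0,0,0,0,0],"claw":[0.3,0.3,0.3,0.3,0.3,0.3,0.3,0.3,0.3,0.3,0.3,0.3,0.3,0.3,0.3,0.3]}' 120
python3 - <<'E'
from h import *
plan(527.3,-1.2,165,49.1)
f=grab('wrist','w11');cv2.imwrite('pics/w11v.png',cv2.resize(f[0],(800,600))[:,:,::-1])
E
```

```text
time_s: 40.75
ee_pos: [526.0, -4.9, 208.9]
tcp_rot: [-3.14, 0.002, 0.855]
force: [-0.9, 0.7, -2.1]
grip_width: 38.3
gripper_force: 121.3
t 40.75 pos [526.   -4.9 208.9] rot [-3.14e+00  2.00e-03  8.55e-01] q [ 0.55  0.37 -0.75  1.59  0.26  1.29 -0.96] F [-0.9  0.7 -2.1] w 38.27029963599814 121.29941940307617
x [ 0.656  0.755 -0.002] y [ 0.755 -0.656 -0.001]
TRAVEL [ 0.37 -0.14  4.39] TWIST -0.01 yaw 49.01
```

View pics/w11v.png

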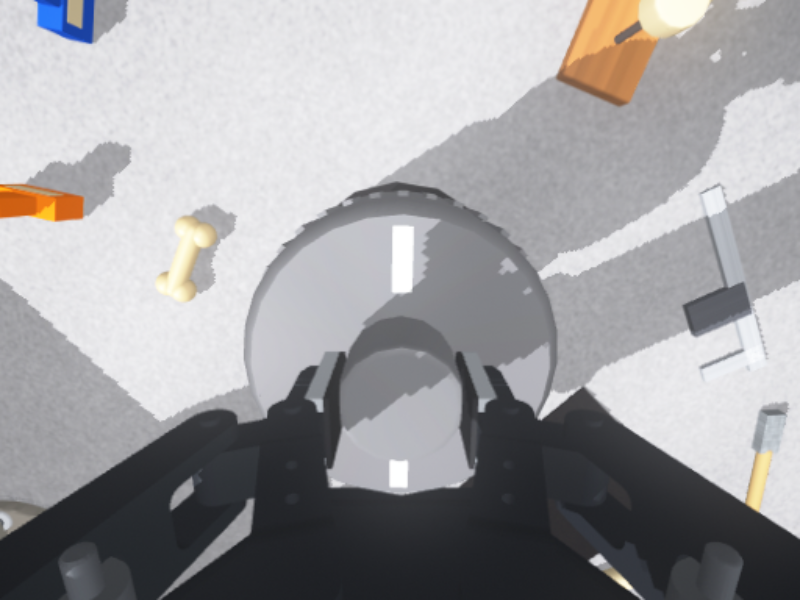

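The pointers, at (402,260) and (398,474), sit as they did when the cap was unlocked. The grip is aligned, so I lower it.

```bash
python3 -m jog '{"travel":[[0.3,-0.1,1],[0.3,-0.1,2],[0.3,-0.1,3],[0.3,-0.1,3.6],[0.3,-0.1,3.6],[0.3,-0.1,3.6]],"twist":[0,0,0,0,0,0],"claw":[0.3,0.3,0.3,0.3,0.3,0.3]}' 120
python3 -c "
from h import *
plan(527.3,-1.2,165,49.1)"
```

```text
time_s: 41.4
ee_pos: [527.7, -0.2, 173.2]
tcp_rot: [-3.141, 0.0, 0.858]
force: [1.0, 0.2, -1.9]
grip_width: 38.1
gripper_force: 121.3
t 41.4 pos [ 5.277e+02 -2.000e-01  1.732e+02] rot [-3.141  0.     0.858] q [ 0.53  0.4  -0.74  1.64  0.28  1.21 -0.99] F [ 1.   0.2 -1.9] w 38.10998541620969 121.29607200622559
x [ 0.654  0.757 -0.   ] y [ 0.757 -0.654 -0.   ]
TRAVEL [-0.1   0.04  0.82] TWIST 0.01 yaw 49.18
```

```bash
python3 -m jog '{"travel":[[-0.05,0.03,0.5],[-0.05,0.03,1],[-0.05,0.03,1.4],[-0.05,0.03,1.8],[-0.05,0.03,2.2],[-0.05,0.03,2.6],[-0.05,0.03,2.9],[-0.05,0.03,2.9],[-0.05,0.03,2.9]],"twist":[0,0,0,0,0,0,0,0,0],"claw":[0.3,0.3,0.3,0.3,0.3,0.3,0.3,0.3,0.3]}' 120
```

```text
time_s: 42.3
ee_pos: [527.6, -0.8, 145.7]
tcp_rot: [3.141, 0.0, 0.858]
force: [-4.2, -1.0, 8.8]
grip_width: 38.8
gripper_force: 122.1
```

```bash
python3 -m jog '{"travel":[[0,0,0.3],[0,0,0.6],[0,0,0.6],[0,0,0.6]],"twist":[0,0,0,0],"claw":[0.3,0.3,0.3,0.3]}' 120
```

```text
time_s: 42.7
ee_pos: [527.9, -0.6, 143.7]
tcp_rot: [3.139, 0.001, 0.858]
force: [-11.9, -2.2, 29.8]
grip_width: 38.8
gripper_force: 124.9
```

```bash
python3 -m jog '{"travel":[[0,0,-0.2],[0,0,-0.2],[0,0,-0.2],[0,0,-0.2],[0,0,-0.2],[0,0,-0.2],[0,0,-0.2],[0,0,-0.2],[0,0,-0.2],[0,0,-0.2],[0,0,-0.2],[0,0,-0.2],[0,0,-0.2],[0,0,-0.2]],"twist":[0,0.8,1.6,2.4,3.2,4,4.8,5.6,6.4,7.2,8,8.5,8.5,8.5],"claw":[0.3,0.3,0.3,0.3,0.3,0.3,0.3,0.3,0.3,0.3,0.3,0.3,0.3,0.3]}' 120
python3 -c "
from h import *
s,_=st();print(s['ft_torque'])"
```

```text
time_s: 44.1
ee_pos: [529.2, -2.3, 143.9]
tcp_rot: [3.138, -0.005, -0.032]
force: [-4.4, -2.8, 15.9]
grip_width: 38.8
gripper_force: 123.0
t 44.1 pos [529.2  -2.3 143.9] rot [ 3.138 -0.005 -0.032] q [ 0.39  0.38 -0.54  1.69  0.22  1.12 -1.82] F [-4.4 -2.8 15.9] w 38.79059404558928 122.99327373504639
x [ 0.999 -0.032  0.005] y [-0.032 -0.999  0.004]
[-0.63456284  1.07438199  0.18728273]
```

Now I let the cap rise, release it, move clear and check.

```bash
python3 -m jog '{"travel":[[0,0,-0.4],[0,0,-0.8],[0,0,-1.2],[0,0,-1.2],[0,0,-1.2],[0,0,-1.2]],"twist":[0,0,0,0,0,0],"claw":[0.3,0.3,0.3,0.3,0.3,0.3]}' 120; python3 -m jog '{"travel":[[0,0,0],[0,0,0],[0,0,0],[0,0,0],[0,0,0],[0,0,-4],[-1,0,-8],[-2,0,-10],[-2,0,-10],[-2,0,-10],[-2,0,-10]],"twist":[0,0,0,0,0,0,0,0,0,0,0],"claw":[0.5,0.8,1,1,1,1,1,1,1,1,1]}' 100
python3 - <<'E'
from h import *
f=grab('wrist','w12');P=cloud(f);Z=P[...,2]
q=P[(abs(Z-144)<5)&(np.hypot(P[...,0]-525,P[...,1])<80)];print('top',np.round(np.median(q,0),1),np.round(np.percentile(q[:,2],[5,95]),1))
q=P[(abs(Z-177)<5)];print('knob',np.round(np.median(q,0),1),cv2.minEnclosingCircle(q[:,:2].astype(np.float32)))
a=f[0];cv2.imwrite('pics/w12v.png',cv2.resize(a,(800,600))[:,:,::-1]);st()
E
```

```text
time_s: 44.7
ee_pos: [528.9, -2.4, 153.3]
tcp_rot: [3.139, -0.003, -0.033]
force: [1.1, -4.7, 8.1]
grip_width: 38.6
gripper_force: 121.8
time_s: 45.8
ee_pos: [506.9, -0.3, 250.7]
tcp_rot: [-3.142, 0.003, -0.032]
force: [-0.3, 0.0, -0.3]
grip_width: 85.4
gripper_force: 0.0
top [536.2  -3.5 145.2] [141.6 146.4]
knob [527.5  -3.3 177.2] ((526.6448364257812, -3.3099215030670166), 20.687225341796875)
t 45.85 pos [ 5.068e+02 -3.000e-01  2.505e+02] rot [-3.141e+00  3.000e-03 -3.200e-02] q [ 0.42  0.26 -0.57  1.57  0.14  1.35 -1.76] F [ 0.3 -0.7 -0.1] w 85.33661124421664 0.0
x [ 0.999 -0.032 -0.003] y [-0.032 -0.999 -0.   ]
```

View pics/w12v.png

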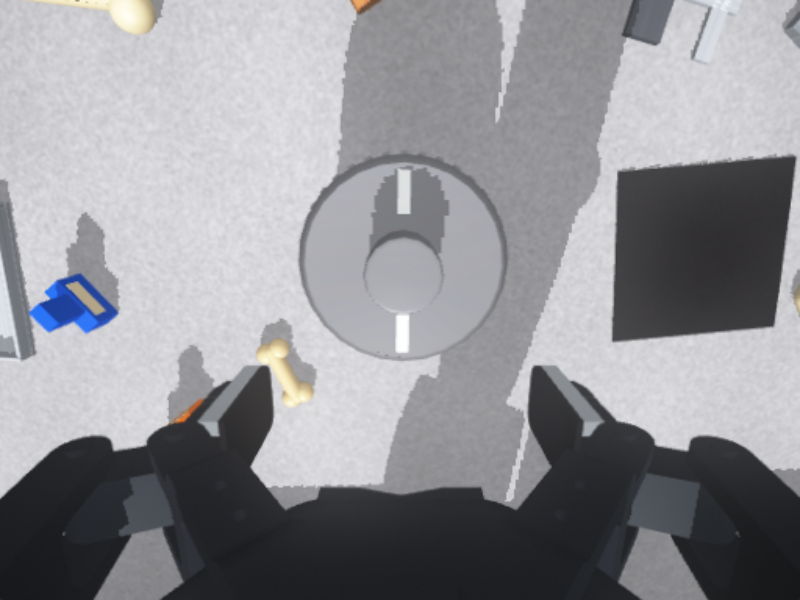

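The view matches the locked start: cap top at 145 mm by the wrist camera both times, with pointers at (404,191) and (402,334). I'm handing in the job.

```bash
python3 -c "
from workcell import robot
print(robot.sign_off())"
```

```text
the job is handed in; nothing more can be done
None
```

The job is handed in, no verdict shown: all three carriers are down in their slots, the one drying block stands in the dish, and the cap is back on and locked, at 45.9 s of the 210 s limit.

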